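Clamp the painting panel and hold a spring clip gaping over its edge

ROBOT

A 6-joint arm with a two-finger parallel gripper is mounted at the origin on the work surface. World frame = base frame: x ahead of the robot, y to its left, z up, the work surface at z = 0. Lengths are in m, angles in rad, forces in N, time in s.
With the tool pointing down it reaches from about 0.275 to 0.775 m from the base axis. Payload 14.6 kg.
Tool frame: the origin (TCP) lies at the very end of the fingers, on their centre line; the grasp point (between the pads) lies 19 mm behind it; z points along the fingers, y is the line along which they close (so a half turn about z gives the same grasp; the last joint's range is limited). The gripper opens to 85 mm and grips with 20 to 120 N. Pads are 22 mm wide; open, the fingers measure 114 mm over their backs; the gripper's body (76 mm by 85 mm) begins 54 mm behind the grasp point. The pads swing forward as they close: fully open they stand 13 mm farther back than shut.
Start: joints at [-1.473, 0.263, -0.048, 1.259, 0, 1.415], TCP at [0.131, -0.508, 0.231] pointing down, gripper open.
Joint ranges: [-2.65, 2.65], [-0.89, 1.7], [-1.18, 1.37], [-2.13, 2.11], [-1.35, 1.29], [-3.14, 3.14]. Speed limits (rad/s): [1.89, 1.89, 2.57, 2.79, 3.14, 3.14].

INTERFACE

Orientations are given as a rotation vector (axis times angle).
In Python, from cell import r, eyes gives the robot as it stands.
- The arm moves only by the tool send_rows, never from a script. Its argument "increments" is a list of rows, each a list of 7 numbers: the shift along the tool's x, y, z in m, then the turn, a rotation vector about the tool's x, y, z in degrees, then the closure in counts, from 0 (fully open) to 255 (shut). In form: [[dx, dy, dz, rx, ry, rz, fingers], ...]. A call has 1 to 20 rows; each row is the pose to reach, as a shift and turn from the pose commanded when the call began, along the tool's axes at that moment; what a row does not reach only later rows make up. A row lasts 1/12 s, in which the tool goes at most 41.7 mm and 7.16 degrees, less where a joint would pass 70% of its speed; a pose out of reach is approached as far as the arm can. A call with a gripper value outside its range is refused whole. The fingers move at their own pace and stop on an object; "grip_force" is the grip in N (left out, the last holds). Time passes only in rows, so rows that repeat a pose let the fingers close. It gives the time, the measured TCP pose, the force, the opening and the grip force at its end, in the units of the state.
- r.sense(): the state, without advancing time (a new reading comes with each control period).
- eyes.capture(name): name is "scene" or "top" or "wrist"; returns a dict with "frame" (400x640x3 uint8, red, green, blue), "z_map" (400x640 float32, m along the optical axis (not along the pixel's ray), 0 where there is no reading), "intrinsics" (3x3 intrinsics, pixels), "extrinsics" (4x4, takes a point from camera to world coordinates). Camera axes: x right, y down, z forward; pixel columns grow to the right and rows downward; lengths in m; the calibration is good to about 2 mm. The wrist camera is an equidistant fisheye: a pixel r from the principal point sees the ray r / f radians off the axis. A picture is of the moment at which its call begins.
- r.close_job(): hands the job in; it is judged then, once.
Trained networks look in a picture, given as the dict that the camera call returned (one of the last four; its "shot" number tells which), for a name from the list of things; names that differ only in an ending like _2 or _b are one class to them, and where a whole thing is asked for, a point or a joint stands for the part that bears it (a point fixed in the world has none). Each returns a list of dicts, best first, with "p" (0 to 1); they miss things now and then, are a little off and sometimes report something else, mostly with a low value. They report only what shows in the picture. A call takes as long as a camera call. They do not tell look-alikes from the thing itself.
- eyes.find_in(picture, thing): "bbox" ([left, top, width, height] as shares, 0 to 1, of the picture: columns of its width, rows of its height, round what is visible of it).
- eyes.trace(picture, thing): "region" (400x640 bool, what is visible of it) and "bbox" ([left, top, width, height] as shares, 0 to 1, of the picture: columns of its width, rows of its height, round what is visible of it).
The state is a dict: "time": time; "qpos": joint angles; "qvel": joint speeds; "effort": joint torques, N m; "position": TCP position; "eef_rot": TCP orientation; "ft_force": force on the tool from outside, world axes, zero at the start; "wrist_torque": the same for the moment, N m; "opening": opening from 0.0 (shut) to 1.0 (fully open); "gripper_force": force on a finger pad.
Only numpy, scipy, OpenCV 4.12 (cv2) and the standard library are available. Lean on these libraries where they do the work, as an engineer would, in place of code of your own. Each camera call takes 0.05 s, during which the arm holds its last target. There are 200 camera calls.

TASK

Turn the vise's crank until the jaws grip the foot of the standing painting panel tight, then let go of the crank. Then squeeze the big spring clip open, lift it off the strip of the wooden rack and hold it squeezed wide open over the panel's top edge, its open jaws reaching down on both sides of the edge a centimetre or two, without touching the panel, so that I can slip a sheet in. Finish while still holding the clip open there, with the panel still gripped in the vise and the other things on the bench left where they are.

Things in the scene. Friction and masses are not known exactly. Their poses are not given: they have to be found in the camera images.
- vise: low grey panel vise, fixed; clamps along its x axis, x pointing from crank to fixed jaw. Origin on its underside, 18 mm short of the fixed jaw's face, mid-width. Bed x -140 to +60, 100 mm wide, top 20 mm above the bench; jaws 100 mm wide, tops 56 mm above the bench; gear block 52 x 60 mm at x = -105, 50 mm tall
- fixed_jaw: the vise's fixed steel jaw, 22 mm thick; its gripping face is the plane x = +18 mm of the vise. Origin: vise's x = 0, y = 0, on the bed
- jaw: the vise's sliding steel jaw, 22 mm thick, on the crank's side of the panel. Its gripping face lies 38 mm towards -x of its origin; origin at the vise's x = 0, y = 0 when fully open, moving 12 mm towards the fixed jaw (+x) per rad of crank: jaws 56 mm apart when open. Stays where it is left
- crank (a joint): crank turn in rad, 0 = jaws fully open, grows anticlockwise seen from above and closes the jaws; starts 0 to 0.35; comes up hard on the 36 mm foot at about 1.67; end stop 2.3. Friction 0.15 N m (3 N at the knob) holds the grip when let go. At 0 the arm points 1.0 rad clockwise of the vise's -x axis, at 1.0 along -x
- crank_axis (a point): point on the crank's vertical turning axis, at the height to grip the knob, 93 mm above the bench
- crank_knob (a point): point on the axis of the crank's upright black knob, at the height to grip it: 20 mm across, 44 mm tall, 24 mm above the knob's lower end; the knob stands 50 mm from the crank's axis and spins freely on its pin; its top is 113 mm above the bench
- panel: loose painting panel, upright in a wooden foot, 0.25 to 0.5 kg; foot 36 mm thick (x), 150 mm long (y), 30 mm tall, standing on the vise's bed between the jaws; the plywood panel above it is 4 mm thick (x), 130 mm wide (y), its top 130 mm above the foot's underside. Origin: centre of the foot's underside; x across the thickness, z up
- panel_edge (a point): middle of the panel's top edge, 150 mm above the bench; axes as the panel's
- rack: fixed wooden block 80 x 170 x 40 mm with an upright metal strip 4 mm thick, 24 mm tall and 150 mm long (along its y) on top; a far smaller office clip sits on the strip's +y end. Origin: centre of the underside
- clip: big steel spring clip, 50 to 85 g, upright astride the rack's strip, handles up, jaws down; 92 mm tall, 26 mm wide (y). Origin on its pivot; y along the pivot, x across the opening. Handles: two flat rubber paddles 31 mm long leaning outward, 17 to 46 mm above the pivot, 57 mm over their tops. Squeezing them along x (6 to 12 N) opens the jaws; fully open, the paddles stand upright, 23 mm over both, 6 mm higher
- clip_mouth (a point): midway between the jaws' lower ends, 47 mm below the pivot; axes as the clip's
- clip_top (a point): midway between the handle paddles, 36 mm above the pivot: where to squeeze from above
- clip_a (a joint): turn of one clip lever in rad: 0 on the strip (jaws 4 mm apart), grows as the jaws open, stop at 0.34; each jaw end moves out 4.3 mm per 0.1 rad. Held open wide means over 0.2
- clip_b (a joint): the same for the other lever; both move alike
- jar: bystander: glass jar, 48 mm across, 60 mm tall
- tin: bystander: paint tin, 90 mm across, 110 mm tall
- brush: bystander: paint brush lying down
- knife: bystander: palette knife lying down
- tape: bystander: roll of tape lying flat, 90 mm across, 25 mm tall
- tub: bystander: white plastic tub, 100 mm across, 70 mm tall
- stick: bystander: wooden stirring stick, 220 x 30 x 6 mm, lying flat
Things that resemble listed ones, but are neither listed nor needed, are in the scene too. What is shaped like the clip but green or orange is not meant.

How it is judged:
On the way, in this order (a step that is already met when the one before it is completed fails the run):
1. the panel's foot is gripped between both vise jaws (over 4 N each), the crank let go, the clip not yet touched (contact force between each of jaw, fixed_jaw and panel above 4 N and not (contact force between the fingers and clip above 0.2 N) and contact force between the fingers and vise below 0.2 N), for 0.2 s.
2. the clip is held by the fingers, open and lifted clear of the rack (value of joint each of clip_a, clip_b above 0.2 rad and contact force between the fingers and clip above 2 N and height (world z) of clip_mouth above 0.075 m and contact force between clip and rack below 0.2 N), for 0.2 s.
At the end, for the whole second after the job is handed in: fingers hold the clip upright and still, levers open over 0.2 rad, mouth 8-36 mm below the panel's edge, within 12 mm of its mid-plane, 50 mm of its middle, 15 degrees in line, touching neither panel nor vise; panel upright, gripped by both jaws (over 2 N each) (contact force between each of jaw, fixed_jaw and panel above 2 N and value of joint each of clip_a, clip_b above 0.2 rad and contact force between the fingers and clip above 2 N and z of clip_mouth in the frame of panel_edge between -0.036 and -0.008 m and x of clip_mouth in the frame of panel_edge between -0.012 and 0.012 m and y of clip_mouth in the frame of panel_edge between -0.05 and 0.05 m and angle between the y axis of clip and the y axis of panel, either way round below 0.26 rad and angle between clip's own z axis and vertical below 0.26 rad and angle between panel's own z axis and vertical below 0.06 rad and contact force between clip and panel below 0.5 N and contact force between clip and vise below 0.2 N and linear speed of clip below 0.02 m/s); the arm keeps its last pose, push and grip.
It fails at once if another thing on the bench is disturbed (moved over 30 mm) (distance of any of jar, tin, brush, knife, tape, tub, stick from where it was at the start of the episode above 0.03 m).
It also fails if it takes over 58 s, if anything falls off the work surface, if the arm or the gripper's body presses on something with over 40 N, if the wrist force passes 120 N, or if a joint passes its speed limit or range.

## Working session

There is one attempt and no reset: what is moved stays moved. The work goes in short steps, Python scripts to look and compute and a tool call to move; the robot and the scene stay as the last step left them, time stands still between calls to the robot, and variables do not carry over. Pictures are saved under pics/ and viewed, at most 10 in all, crops included, and the job is handed in when it is done.

Besides the shell and the picture viewer there is one more tool, called after "Emit:" as a command line: name --pt "numbers of a row" for each row, then --argument value for the rest. send_rows: Moves the arm, as the interface text tells. Its arguments: {"type":"object","properties":{"increments":{"type":"array"},"grip_force":{"type":"number"}},"required":["increments"]}

```bash
mkdir -p pics; ls
cat > h.py <<'E'
import numpy as np, cv2
from cell import r, eyes
def world(c, region):
    z=c["z_map"]; v,u=np.nonzero(region&(z>0)); K=c["intrinsics"]; d=z[v,u]
    p=np.stack([(u-K[0,2])/K[0,0]*d,(v-K[1,2])/K[1,1]*d,d],1)
    return p@c["extrinsics"][:3,:3].T+c["extrinsics"][:3,3]
def save(c,n,crop=None,s=1):
    f=c["frame"][:,:,::-1]
    if crop: f=f[crop[1]:crop[3],crop[0]:crop[2]]
    cv2.imwrite("pics/"+n,cv2.resize(f,None,fx=s,fy=s,interpolation=cv2.INTER_CUBIC))
E
python3 - <<'E'
from h import *
np.set_printoptions(precision=3,suppress=True)
s=r.sense(); print(s)
ims=[]
for n in ["scene","top"]:
    c=eyes.capture(n); ims.append(c["frame"]); print(n,c["extrinsics"],c["intrinsics"])
    for t in ["vise","jaw","fixed_jaw","crank","panel","rack","clip","jar","tin"]:
        for d in eyes.trace(c,t)[:3]:
            p=world(c,d["region"])
            b=np.array(d["bbox"])*[640,400,640,400]
            print(t,round(d["p"],2),b.astype(int), np.median(p,0) if len(p) else None, p.min(0) if len(p) else None,p.max(0) if len(p) else None)
cv2.imwrite("pics/a.png",cv2.resize(np.vstack(ims),(800*600//1000*1,600))[:,:,::-1]) if 0 else None
cv2.imwrite("pics/top.png",ims[1][:,:,::-1]);cv2.imwrite("pics/scene.png",ims[0][:,:,::-1])
E
```

```text
pics
{'time': 0.0, 'qpos': array([-1.473,  0.264, -0.049,  1.259,  0.   ,  1.415]), 'qvel': array([-0.   ,  0.001,  0.002, -0.   , -0.001, -0.   ]), 'effort': array([ -0.002, -63.761,  38.457,   0.014,  -0.   ,  -0.   ]), 'position': array([ 0.131, -0.508,  0.231]), 'eef_rot': array([-3.115, -0.396, -0.   ]), 'ft_force': array([0.169, 0.609, 0.205]), 'wrist_torque': array([ 0.023, -0.061, -0.025]), 'gripper_force': 0.0, 'opening': 0.9983920710489741}
scene [[ 0.076  0.601 -0.796  1.317]
 [ 0.997 -0.058  0.052 -0.056]
 [-0.015 -0.797 -0.604  0.679]
 [ 0.     0.     0.     1.   ]] [[390.58    0.    319.99 ]
 [  0.    390.58  201.554]
 [  0.      0.      1.   ]]
vise 0.65 [351 171  55  85] [0.636 0.143 0.031] [ 0.281  0.086 -0.002] [0.66  0.222 0.114]
vise 0.34 [350 187  67  50] [0.589 0.146 0.088] [ 0.376  0.071 -0.003] [0.633 0.266 0.151]
fixed_jaw 0.81 [360 225  47  24] [0.635 0.14  0.046] [0.612 0.093 0.012] [0.646 0.192 0.059]
crank 0.6 [377 169   9  17] [0.46  0.167 0.095] [0.448 0.16  0.068] [0.464 0.177 0.114]
crank 0.42 [380 170   4  20] [0.46  0.167 0.091] [0.448 0.158 0.063] 
[... 1786 characters left out ...]
447  0.088 -0.003] [0.657 0.194 0.149]
rack 0.75 [338 185  63  33] [ 0.603 -0.178  0.04 ] [ 0.565 -0.276 -0.004] [ 0.662 -0.103  0.132]
rack 0.24 [225 199  59  15] [0.582 0.146 0.054] [0.564 0.074 0.003] [0.607 0.236 0.155]
clip 0.77 [388 154  19  17] [ 0.713 -0.251  0.061] [ 0.695 -0.275 -0.002] [ 0.732 -0.22   0.098]
clip 0.72 [385 184  16  24] [ 0.613 -0.233  0.104] [ 0.579 -0.27   0.037] [ 0.645 -0.221  0.139]
clip 0.64 [389 202  17   9] [ 0.595 -0.233  0.099] [ 0.579 -0.27   0.037] [ 0.605 -0.221  0.139]
jar 0.57 [304 179  17  19] [ 0.642 -0.004  0.059] [ 0.624 -0.028  0.001] [0.668 0.019 0.065]
tin 0.72 [294 112  33  42] [ 0.78  -0.007  0.108] [ 0.75  -0.057 -0.005] [0.882 0.041 0.116]
```

```bash
python3 -c "
import cv2
a=cv2.imread('pics/top.png')[100:290,200:430];b=cv2.imread('pics/scene.png')[150:340,190:430]
cv2.imwrite('pics/v.png',cv2.vconcat([cv2.resize(a,(440,300)),cv2.resize(b,(440,300))]))"
```

```text
(no output)
```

View pics/v.png

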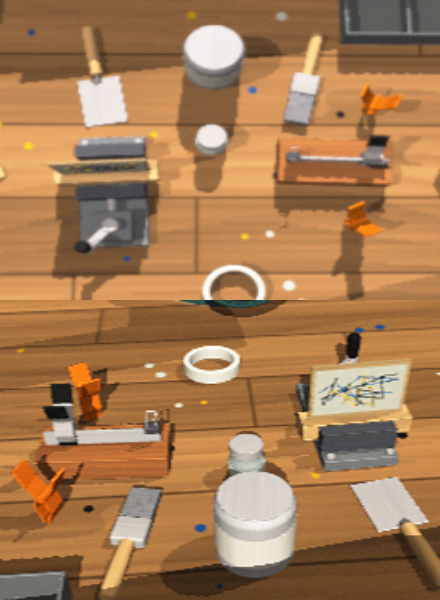

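```bash
cat > m.py <<'E'
from h import *
np.set_printoptions(precision=4,suppress=True)
def rect(p,name):
    c,s,a=cv2.minAreaRect((p[:,:2]*1000).astype(np.float32)); print(name,len(p),np.array(c),np.array(s),round(a,1))
c=eyes.capture("top")
P=world(c,np.ones((400,640),bool))
def box(lo,hi): return P[np.all((P>lo)&(P<hi),1)]
rect(box([.6,.08,.050],[.66,.21,.062]),"fixed jaw top")
rect(box([.51,.08,.050],[.567,.21,.062]),"jaw top")
rect(box([.55,.05,.14],[.62,.25,.16]),"panel top")
q=box([.42,.1,.105],[.5,.21,.12]); rect(q,"knob top")
rect(box([.42,.1,.045],[.52,.21,.055]),"gear block")
rect(box([.53,-.3,.034],[.7,-.05,.045]),"rack top")
rect(box([.53,-.2,.057],[.7,-.05,.072]),"strip")
rect(box([.53,-.3,.1],[.7,-.2,.16]),"clip top")
E
python3 m.py
```

```text
fixed jaw top 299 [623.9509 138.3997] [111.27    35.0261] 83.9
jaw top 325 [537.6283 147.3581] [109.421   54.5426] 86.5
panel top 130 [586.2691 149.3706] [  5.3133 129.1656] 3.2
knob top 46 [453.1255 170.922 ] [15.5762 18.1317] 89.9
gear block 301 [491.3237 139.8697] [52.4114 58.478 ] 1.7
rack top 1310 [ 608.1429 -188.9451] [170.5248  80.2483] 87.8
strip 65 [ 610.6241 -155.5587] [14.4629 84.9601] 0.2
clip top 137 [ 606.9036 -234.8293] [25.7428 57.4471] 88.8
```

Emit:
send_rows --pt "0.4816 -0.5768 0.021 0 0 -165.5 0" --pt "0.4816 -0.5768 0.021 0 0 -165.5 0" --pt "0.4816 -0.5768 0.021 0 0 -165.5 0" --pt "0.4816 -0.5768 0.021 0 0 -165.5 0" --pt "0.4816 -0.5768 0.021 0 0 -165.5 0" --pt "0.4816 -0.5768 0.021 0 0 -165.5 0" --pt "0.4816 -0.5768 0.021 0 0 -165.5 0" --pt "0.4816 -0.5768 0.021 0 0 -165.5 0" --pt "0.4816 -0.5768 0.021 0 0 -165.5 0" --pt "0.4816 -0.5768 0.021 0 0 -165.5 0" --pt "0.4816 -0.5768 0.021 0 0 -165.5 0" --pt "0.4816 -0.5768 0.021 0 0 -165.5 0" --pt "0.4816 -0.5768 0.021 0 0 -165.5 0" --pt "0.4816 -0.5768 0.021 0 0 -165.5 0" --pt "0.4816 -0.5768 0.021 0 0 -165.5 0" --pt "0.4816 -0.5768 0.021 0 0 -165.5 0" --pt "0.4816 -0.5768 0.021 0 0 -165.5 0" --pt "0.4816 -0.5768 0.021 0 0 -165.5 0" --pt "0.4816 -0.5768 0.021 0 0 -165.5 0" --pt "0.4816 -0.5768 0.021 0 0 -165.5 0"

```text
time: 2.72
position: [0.4547, 0.1743, 0.2097]
eef_rot: [-0.693, -3.064, -0.001]
ft_force: [-0.3, -1.0, -0.2]
opening: 0.997
gripper_force: 0.0
```

Emit:
send_rows --pt "0 0 0 0 0 -7 0" --pt "0 0 0 0 0 -14 0" --pt "0 0 0 0 0 -21 0" --pt "0 0 0 0 0 -25.5 0" --pt "0 0 0 0 0 -25.5 0" --pt "0 0 0 0 0 -25.5 0"

```text
time: 3.22
position: [0.4533, 0.1706, 0.2103]
eef_rot: [0.019, 3.141, 0.0]
ft_force: [-0.0, -0.1, 0.5]
opening: 1.002
gripper_force: 0.0
```

Run:
```python
from h import *
np.set_printoptions(precision=4,suppress=True)
s=r.sense(); print(s["position"],s["eef_rot"],s["qpos"])
c=eyes.capture("wrist"); save(c,"w1.png")
K=c["intrinsics"];E=c["extrinsics"];print(K,E)
for d in eyes.trace(c,"crank_knob")[:2]+eyes.trace(c,"crank")[:2]:
    v,u=np.nonzero(d["region"]); z=c["z_map"][v,u]; 
    x=(u-K[0,2]);y=(v-K[1,2]);rr=np.hypot(x,y);th=rr/K[0,0]; t=np.tan(th)/np.maximum(rr,1e-6)
    p=np.stack([x*t*z,y*t*z,z],1)@E[:3,:3].T+E[:3,3]
    k=p[:,2]>.105; k2=(p[:,2]>.105)&(p[:,2]<.12); print(d["p"],np.array(d["bbox"])*[640,400,640,400],p.min(0),p.max(0),p[k2].mean(0) if k2.any() else None,k2.sum())
```

```text
[0.4533 0.1706 0.2103] [0.0194 3.1415 0.    ] [ 0.1915  0.2016 -0.19    1.1792  0.      0.2038]
[[309.7069   0.     318.6343]
 [  0.     309.7069 197.1714]
 [  0.       0.       1.    ]] [[ 0.012   0.9559  0.2936  0.3797]
 [ 0.9999 -0.0117 -0.0027  0.1718]
 [ 0.0009  0.2936 -0.9559  0.353 ]
 [ 0.      0.      0.      1.    ]]
0.6 [308.224 172.8    22.592  32.2  ] [0.443  0.1621 0.0666] [0.4704 0.1814 0.1149] [0.4515 0.1721 0.1114] 429
0.37 [ 21.632 275.32   46.4    49.68 ] [ 0.3797 -0.4847 -0.0018] [0.7817 0.1718 0.353 ] [ 0.612  -0.2311  0.1127] 176
```

View pics/w1.png

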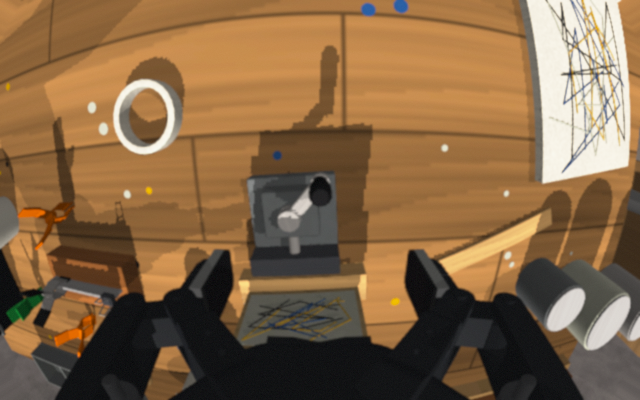

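Emit:
send_rows --pt "0.0015 0.001 0.04 0 0 0.7 0" --pt "0.0015 0.001 0.08 0 0 0.7 0" --pt "0.0015 0.001 0.115 0 0 0.7 0" --pt "0.0015 0.001 0.134 0 0 0.7 0" --pt "0.0015 0.001 0.134 0 0 0.7 100" --pt "0.0015 0.001 0.134 0 0 0.7 200" --pt "0.0015 0.001 0.134 0 0 0.7 255" --pt "0.0015 0.001 0.134 0 0 0.7 255" --pt "0.0015 0.001 0.134 0 0 0.7 255" --pt "0.0015 0.001 0.134 0 0 0.7 255" --pt "0.0015 0.001 0.134 0 0 0.7 255" --pt "0.0015 0.001 0.134 0 0 0.7 255" --grip_force 25

```text
time: 4.37
position: [0.4526, 0.1717, 0.0773]
eef_rot: [0.034, 3.139, 0.0]
ft_force: [-0.9, -0.5, 8.2]
opening: 0.227
gripper_force: 26.8
```

```bash
cat > arc.py <<'E'
from h import *
from scipy.spatial.transform import Rotation as R
import sys
def arc(phis,c=(.491,.140),rad=.05,dz=-.002):
    s=r.sense(); M=R.from_rotvec(s["eef_rot"]).as_matrix(); p=s["position"]
    print(s["position"],s["ft_force"])
    for f in phis:
        a=np.radians(f); d=np.array([c[0]+rad*np.cos(a)-p[0],c[1]+rad*np.sin(a)-p[1],-dz*-1*-1 if 0 else -dz])
        t=M.T@d; print(f,np.round(t,4).tolist())
if __name__=="__main__": arc(np.arange(*map(float,sys.argv[1:4])))
E
python3 arc.py 144 212 6
```

```text
[0.45257304 0.17170953 0.07731107] [-0.89511914 -0.51745732  8.19017672]
144.0 [0.002, -0.0024, -0.002]
150.0 [0.0047, -0.0068, -0.002]
156.0 [0.007, -0.0115, -0.002]
162.0 [0.0088, -0.0165, -0.002]
168.0 [0.01, -0.0215, -0.002]
174.0 [0.0107, -0.0267, -0.002]
180.0 [0.0109, -0.032, -0.002]
186.0 [0.0105, -0.0372, -0.002]
192.0 [0.0096, -0.0423, -0.002]
198.0 [0.0081, -0.0473, -0.002]
204.0 [0.0061, -0.0522, -0.002]
210.0 [0.0036, -0.0568, -0.002]
```

Emit:
send_rows --pt "0.002 -0.0024 -0.002 0 0 0 255" --pt "0.0047 -0.0068 -0.002 0 0 0 255" --pt "0.007 -0.0115 -0.002 0 0 0 255" --pt "0.0088 -0.0165 -0.002 0 0 0 255" --pt "0.01 -0.0215 -0.002 0 0 0 255" --pt "0.0107 -0.0267 -0.002 0 0 0 255" --pt "0.0109 -0.032 -0.002 0 0 0 255" --pt "0.0105 -0.0372 -0.002 0 0 0 255" --pt "0.0096 -0.0423 -0.002 0 0 0 255" --pt "0.0081 -0.0473 -0.002 0 0 0 255" --pt "0.0061 -0.0522 -0.002 0 0 0 255" --pt "0.0061 -0.0522 -0.002 0 0 0 255" --pt "0.0061 -0.0522 -0.002 0 0 0 255"

```text
time: 5.45
position: [0.4454, 0.1194, 0.0782]
eef_rot: [0.035, 3.14, 0.001]
ft_force: [8.1, 0.5, -17.7]
opening: 0.224
gripper_force: 27.0
```

```bash
python3 arc.py 207 232 3
```

```text
[0.44537459 0.1194164  0.07818222] [  8.1455318    0.47356026 -17.65938551]
207.0 [-0.0011, -0.0021, -0.002]
210.0 [-0.0024, -0.0044, -0.002]
213.0 [-0.0038, -0.0066, -0.002]
216.0 [-0.0054, -0.0087, -0.002]
219.0 [-0.007, -0.0107, -0.002]
222.0 [-0.0088, -0.0127, -0.002]
225.0 [-0.0106, -0.0145, -0.002]
228.0 [-0.0125, -0.0163, -0.002]
231.0 [-0.0146, -0.018, -0.002]
```

Emit:
send_rows --pt "-0.0011 -0.0021 0.001 0 0 0 255" --pt "-0.0024 -0.0044 0.001 0 0 0 255" --pt "-0.0038 -0.0066 0.001 0 0 0 255" --pt "-0.0054 -0.0087 0.001 0 0 0 255" --pt "-0.0054 -0.0087 0.001 0 0 0 255"

```text
time: 5.87
position: [0.4504, 0.1107, 0.0777]
eef_rot: [0.034, 3.14, 0.001]
ft_force: [1.8, 2.4, 1.0]
opening: 0.225
gripper_force: 28.8
```

```bash
python3 arc.py 218 232 2
```

```text
[0.45039703 0.11067768 0.07769655] [1.80534959 2.36362803 1.04507953]
218.0 [-0.0012, -0.0014, -0.002]
220.0 [-0.0024, -0.0028, -0.002]
222.0 [-0.0035, -0.0041, -0.002]
224.0 [-0.0048, -0.0053, -0.002]
226.0 [-0.006, -0.0065, -0.002]
228.0 [-0.0073, -0.0077, -0.002]
230.0 [-0.0087, -0.0088, -0.002]
```

Emit:
send_rows --pt "-0.0012 -0.0014 0 0 0 0 255" --pt "-0.0024 -0.0028 0 0 0 0 255" --pt "-0.003 -0.0035 0 0 0 0 255" --pt "-0.003 -0.0035 0 0 0 0 255"

```text
time: 6.2
position: [0.4531, 0.1072, 0.0776]
eef_rot: [0.034, 3.141, 0.001]
ft_force: [1.1, 4.7, 4.3]
opening: 0.222
gripper_force: 29.0
```

Emit:
send_rows --pt "-0.0012 -0.0012 0 0 0 0 255" --pt "-0.0024 -0.0024 0 0 0 0 255" --pt "-0.003 -0.003 0 0 0 0 255" --pt "-0.003 -0.003 0 0 0 0 255"

```text
time: 6.53
position: [0.454, 0.1059, 0.0774]
eef_rot: [-0.032, -3.139, -0.007]
ft_force: [-8.3, 18.5, 13.4]
opening: 0.228
gripper_force: 30.3
```

```bash
python3 m.py | head -5
```

```text
fixed jaw top 250 [625.7699 136.2484] [114.8749  34.9315] 81.3
jaw top 0 [0. 0.] [0. 0.] 0.0
panel top 124 [595.4739 149.413 ] [  5.2631 129.1082] 2.4
knob top 0 [0. 0.] [0. 0.] 0.0
gear block 0 [0. 0.] [0. 0.] 0.0
```

Emit:
send_rows --pt "0 0 0 0 0 0 150" --pt "0 0 0 0 0 0 80" --pt "0 0 0 0 0 0 0" --pt "0 0 0 0 0 0 0" --pt "0 0 0 0 0 0 0" --pt "0 0 -0.04 0 0 0 0" --pt "0 0 -0.08 0 0 0 0" --pt "0 0 -0.12 0 0 0 0" --pt "0 0 -0.15 0 0 0 0" --pt "0 0 -0.15 0 0 0 0"

```text
time: 7.42
position: [0.4577, 0.1041, 0.2327]
eef_rot: [0.034, 3.134, 0.0]
ft_force: [-0.4, -0.7, -0.1]
opening: 1.004
gripper_force: 0.0
```

```bash
python3 m.py; python3 -c "
from h import *
s=r.sense();print(s['position'],s['eef_rot'])
save(eyes.capture('scene'),'s2.png',(340,150,420,260),5)"
```

```text
fixed jaw top 43 [620.5941  94.5227] [46.2077 14.5733] 32.4
jaw top 2 [562.4666  92.6082] [3.3634 0.    ] -173.7
panel top 8 [597.4443  89.0618] [3.1446 7.6111] 5.0
knob top 0 [0. 0.] [0. 0.] 0.0
gear block 0 [0. 0.] [0. 0.] 0.0
rack top 1309 [ 608.1599 -188.9555] [170.9287  80.5279] 87.7
strip 63 [ 611.4208 -156.2706] [13.7543 87.133 ] 1.8
clip top 138 [ 606.6573 -234.4929] [26.8863 56.7763] 88.5
[0.45702352 0.10402639 0.22981564] [3.44479341e-02 3.13654479e+00 5.89696209e-05]
```

View pics/s2.png

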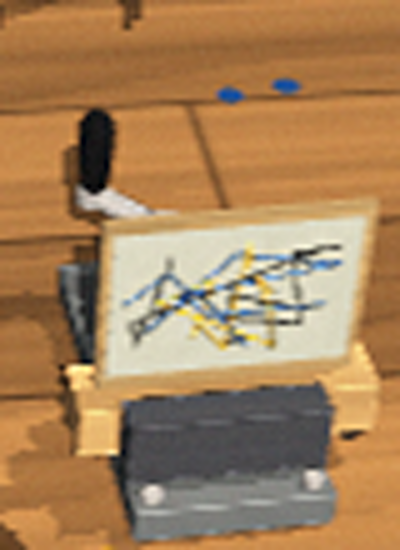

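Emit:
send_rows --pt "-0.1574 -0.3356 0 0 0 90.7 0" --pt "-0.1574 -0.3356 0 0 0 90.7 0" --pt "-0.1574 -0.3356 0 0 0 90.7 0" --pt "-0.1574 -0.3356 0 0 0 90.7 0" --pt "-0.1574 -0.3356 0 0 0 90.7 0" --pt "-0.1574 -0.3356 0 0 0 90.7 0" --pt "-0.1574 -0.3356 0 0 0 90.7 0" --pt "-0.1574 -0.3356 0 0 0 90.7 0" --pt "-0.1574 -0.3356 0 0 0 90.7 0" --pt "-0.1574 -0.3356 0 0 0 90.7 0" --pt "-0.1574 -0.3356 0 0 0 90.7 0" --pt "-0.1574 -0.3356 0 0 0 90.7 0" --pt "-0.1574 -0.3356 0 0 0 90.7 0" --pt "-0.1574 -0.3356 0 0 0 90.7 0" --pt "-0.1574 -0.3356 0 0 0 90.7 0" --pt "-0.1574 -0.3356 0 0 0 90.7 0"

```text
time: 8.85
position: [0.6055, -0.2347, 0.2264]
eef_rot: [-2.255, -2.186, 0.001]
ft_force: [0.4, 0.1, -0.1]
opening: 0.998
gripper_force: 0.0
```

```bash
cat > w.py <<'E'
from h import *
def wpts(c):
    K=c["intrinsics"];E=c["extrinsics"];v,u=np.indices((400,640)); z=c["z_map"]; x=u-K[0,2];y=v-K[1,2];rr=np.hypot(x,y);th=rr/K[0,0]
    t=np.tan(th)/np.maximum(rr,1e-6); p=np.stack([x*t*z,y*t*z,z],-1)@E[:3,:3].T+E[:3,3]; p[(z<=0)|(th>1.3)]=9
    return p
E
python3 - <<'E'
from w import *
from m import rect
c=eyes.capture("wrist"); save(c,"w2.png"); p=wpts(c).reshape(-1,3)
s=r.sense(); print(s["position"],s["eef_rot"],s["qpos"])
b=lambda lo,hi:p[np.all((p>lo)&(p<hi),1)]
q=b([.56,-.27,.11],[.66,-.2,.15]);rect(q,"clip");print(q.min(0),q.max(0))
for z in (.07,.08,.09,.10,.11,.12,.13):
    q=b([.56,-.27,z],[.66,-.2,z+.01]);print(z,len(q),q.min(0) if len(q) else 0,q.max(0) if len(q) else 0)
E
```

```text
fixed jaw top 252 [625.9113 136.4995] [115.1257  35.1316] 81.4
jaw top 188 [538.9272 142.3629] [55.9565 99.7553] 0.0
panel top 127 [595.571  149.7294] [  5.6332 128.7937] 2.8
knob top 39 [453.0015 107.7705] [18.0959 13.4008] 0.3
gear block 301 [491.188  139.8503] [52.094  58.2243] 1.5
rack top 1018 [ 608.7645 -170.0471] [132.6302  80.9196] 87.6
strip 64 [ 611.5669 -155.2381] [14.1339 85.5123] 2.0
clip top 68 [ 625.7556 -231.951 ] [21.242  18.8094] 81.8
[ 0.6056 -0.2347  0.2269] [-2.2562 -2.1853  0.0004] [-0.4951  0.4871  0.2923  1.3767 -0.0001  1.1076]
clip 1049 [ 607.7697 -233.5814] [26.5144 56.6588] 87.9
[ 0.5791 -0.2477  0.1101] [ 0.636  -0.2196  0.1359]
0.07 28 [ 0.5964 -0.2267  0.0707] [ 0.6181 -0.2215  0.0799]
0.08 45 [ 0.5998 -0.2468  0.0803] [ 0.6169 -0.2207  0.09  ]
0.09 604 [ 0.5967 -0.2466  0.09  ] [ 0.619  -0.2203  0.1   ]
0.1 380 [ 0.5894 -0.2468  0.1001] [ 0.6265 -0.2202  0.11  ]
0.11 291 [ 0.5866 -0.2471  0.1101] [ 0.6301 -0.2196  0.12  ]
0.12 345 [ 0.5832 -0.2474  0.1201] [ 0.6326 -0.22    0.13  ]
0.13 413 [ 0.5791 -0.2477  0.13  ] [ 0.636  -0.2197  0.1359]
```

View pics/w2.png

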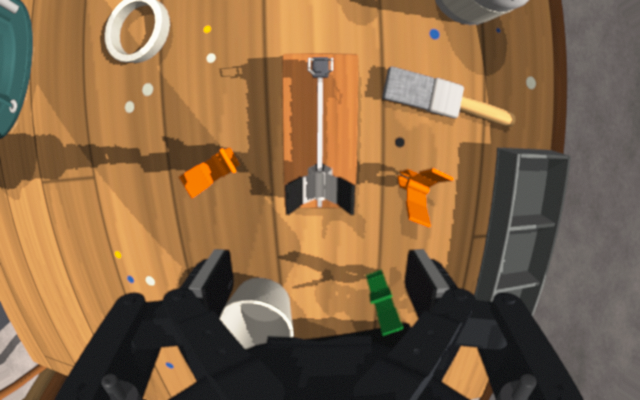

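Emit:
send_rows --pt "0.0012 0.0022 0.03 0 0 0 0" --pt "0.0012 0.0022 0.06 0 0 0 0" --pt "0.0012 0.0022 0.09 0 0 0 0" --pt "0.0012 0.0022 0.11 0 0 0 0" --pt "0.0012 0.0022 0.117 0 0 0 0" --pt "0.0012 0.0022 0.117 0 0 0 0" --pt "0.0012 0.0022 0.117 0 0 0 60" --grip_force 40

```text
time: 9.53
position: [0.6083, -0.2338, 0.1112]
eef_rot: [2.258, 2.184, 0.0]
ft_force: [0.6, -0.6, 0.6]
opening: 0.882
gripper_force: 0.0
```

Emit:
send_rows --pt "0 0 0 0 0 0 90" --pt "0 0 0 0 0 0 110" --pt "0 0 0 0 0 0 130" --pt "0 0 0 0 0 0 150" --pt "0 0 0 0 0 0 170" --pt "0 0 0 0 0 0 190" --pt "0 0 0 0 0 0 210" --pt "0 0 0 0 0 0 255" --pt "0 0 0 0 0 0 255" --pt "0 0 0 0 0 0 255" --pt "0 0 0 0 0 0 255" --pt "0 0 0 0 0 0 255"

```text
time: 10.53
position: [0.6085, -0.2346, 0.1139]
eef_rot: [2.256, 2.18, -0.0]
ft_force: [-9.3, 0.1, 26.8]
opening: 0.291
gripper_force: 38.6
```

Emit:
send_rows --pt "0 0 -0.003 0 0 0 255" --pt "0 0 -0.008 0 0 0 255" --pt "0 0 -0.018 0 0 0 255" --pt "0 0 -0.03 0 0 0 255" --pt "0 0 -0.045 0 0 0 255" --pt "0 0 -0.06 0 0 0 255" --pt "0 0 -0.06 0 0 0 255" --pt "0 0 -0.06 0 0 0 255" --pt "0 0 -0.06 0 0 0 255"

```text
time: 11.28
position: [0.6079, -0.2336, 0.1699]
eef_rot: [-2.259, -2.183, 0.0]
ft_force: [1.2, -0.1, -0.2]
opening: 0.251
gripper_force: 43.7
```

Run:
```python
from h import *
c=eyes.capture("scene"); save(c,"s3.png",(190,140,300,270),4); d=eyes.trace(c,"clip")
for e in d[:3]: p=world(c,e["region"]); print(e["p"],np.percentile(p,[2,50,98],axis=0))
s=r.sense();print(s['position'],s['ft_force'])
```

```text
0.97 [[ 0.69950072 -0.27572184  0.00619203]
 [ 0.7169761  -0.25744336  0.05384439]
 [ 0.73558101 -0.22801929  0.09234428]]
0.85 [[ 0.59930977 -0.44252205 -0.00142046]
 [ 0.68261559 -0.39468764  0.05173558]
 [ 0.69889196 -0.363179    0.09387441]]
0.77 [[ 0.71049744 -0.2509417   0.00228165]
 [ 0.72420372 -0.24120472  0.04138146]
 [ 0.73743781 -0.22315724  0.09378869]]
[ 0.60767304 -0.23353075  0.16944645] [ 0.21729474  0.54515768 -0.63110059]
```

View pics/s3.png

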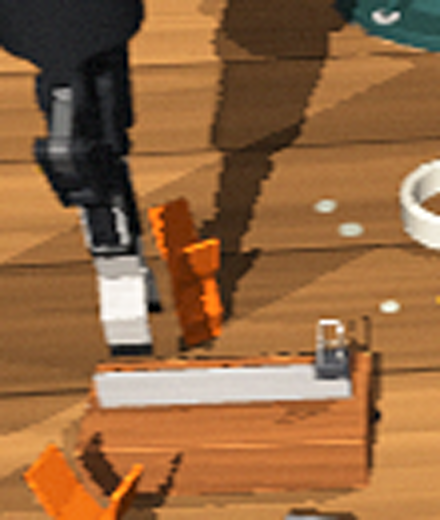

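Emit:
send_rows --pt "0 0 -0.02 0 0 0 255" --pt "0 0 -0.05 0 0 0 255" --pt "0 0 -0.08 0 0 0 255" --pt "0.01 -0.001 -0.1 0 0 0 255" --pt "0.035 -0.003 -0.1 0 0 0 255" --pt "0.065 -0.005 -0.1 0 0 -1 255" --pt "0.095 -0.007 -0.1 0 0 -2 255" --pt "0.125 -0.009 -0.1 0 0 -3 255" --pt "0.155 -0.011 -0.1 0 0 -4 255" --pt "0.185 -0.013 -0.1 0 0 -4.5 255" --pt "0.215 -0.015 -0.1 0 0 -4.5 255" --pt "0.245 -0.017 -0.1 0 0 -4.5 255" --pt "0.275 -0.019 -0.1 0 0 -4.5 255" --pt "0.305 -0.021 -0.1 0 0 -4.5 255" --pt "0.335 -0.023 -0.1 0 0 -4.5 255" --pt "0.36 -0.024 -0.1 0 0 -4.5 255" --pt "0.376 -0.025 -0.1 0 0 -4.5 255" --pt "0.3824 -0.025 -0.1 0 0 -4.5 255" --pt "0.3824 -0.025 -0.1 0 0 -4.5 255" --pt "0.3824 -0.025 -0.1 0 0 -4.5 255"

```text
time: 13.05
position: [0.596, 0.1488, 0.2699]
eef_rot: [-2.171, -2.27, 0.001]
ft_force: [0.2, -0.0, -1.0]
opening: 0.249
gripper_force: 43.7
```

```bash
cat > k.py <<'E'
from w import *
import sys
np.set_printoptions(precision=4,suppress=True)
s=r.sense();print(s['position'],s['eef_rot'],s['ft_force'],s['opening'],s['gripper_force'])
c=eyes.capture("scene"); save(c,sys.argv[1],(330,90,430,240),4)
P=world(c,np.ones((400,640),bool))
T=s['position']
q=P[(abs(P[:,0]-T[0])<.05)&(abs(P[:,1]-T[1])<.02)&(P[:,2]>T[2]-.13)&(P[:,2]<T[2]+.02)]
for z in np.arange(.12,.30,.006):
    k=q[(q[:,2]>=z)&(q[:,2]<z+.006)]
    if len(k): print(round(z,3),len(k),k.min(0),k.max(0))
e=P[(abs(P[:,0]-.596)<.02)&(abs(P[:,1]-.15)<.08)&(P[:,2]>.143)&(P[:,2]<.157)]; print("edge",e.min(0),e.max(0),np.median(e,0))
E
python3 k.py s4.png
```

```text
[0.596  0.1488 0.2699] [-2.171  -2.2705  0.0011] [ 0.2145 -0.0286 -0.9762] 0.24881120687983996 43.708786368370056
0.138 23 [0.5951 0.1307 0.1402] [0.5994 0.1668 0.1439]
0.144 45 [0.5927 0.1288 0.1441] [0.5995 0.1683 0.1497]
0.15 4 [0.5952 0.1466 0.1501] [0.599  0.1681 0.1505]
0.192 22 [0.5769 0.1351 0.1945] [0.6191 0.1598 0.1979]
0.198 36 [0.5776 0.1345 0.1981] [0.6171 0.1591 0.2038]
0.204 38 [0.5772 0.1342 0.204 ] [0.6162 0.1587 0.2099]
0.21 31 [0.575  0.1338 0.2101] [0.6169 0.1582 0.216 ]
0.216 34 [0.5771 0.1339 0.2162] [0.6163 0.1596 0.2219]
0.222 40 [0.5792 0.1343 0.2221] [0.6156 0.159  0.228 ]
0.228 37 [0.6039 0.1351 0.2283] [0.6124 0.1597 0.234 ]
0.234 47 [0.5885 0.1334 0.234 ] [0.6096 0.1577 0.2398]
0.24 29 [0.5903 0.1337 0.2401] [0.6049 0.1579 0.2458]
0.246 30 [0.5898 0.1348 0.2463] [0.6052 0.1588 0.252 ]
0.252 29 [0.5885 0.1342 0.2523] [0.6062 0.158  0.2576]
0.258 28 [0.5871 0.1341 0.258 ] [0.6095 0.1585 0.2637]
0.264 23 [0.5865 0.1335 0.2641] [0.6136 0.1585 0.2697]
0.27 29 [0.5869 0.1334 0.2702] [0.6163 0.1582 0.276 ]
0.276 35 [0.5874 0.1331 0.2762] [0.6226 0.1571 0.2819]
0.282 43 [0.5861 0.134  0.2821] [0.6223 0.1592 0.288 ]
0.288 14 [0.5836 0.1339 0.2882] [0.622  0.1583 0.2898]
edge [0.5899 0.0834 0.1431] [0.6026 0.2122 0.1511] [0.5972 0.1457 0.1475]
```

View pics/s4.png

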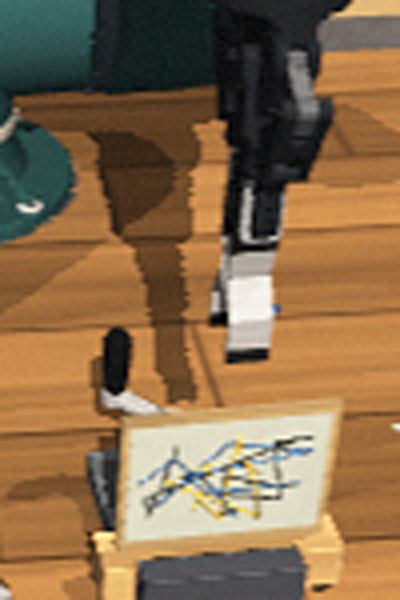

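Emit:
send_rows --pt "0 0 0.01 0 0 0 255" --pt "0 0 0.022 0 0 0 255" --pt "0 0 0.034 0 0 0 255" --pt "0 0 0.045 0 0 0 255" --pt "0 0 0.055 0 0 0 255" --pt "0 0 0.061 0 0 0 255" --pt "0 0 0.065 0 0 0 255" --pt "0 0 0.065 0 0 0 255" --pt "0 0 0.065 0 0 0 255" --pt "0 0 0.065 0 0 0 255" --pt "0 0 0.065 0 0 0 255"

```text
time: 14.02
position: [0.5962, 0.1493, 0.2058]
eef_rot: [2.171, 2.27, 0.001]
ft_force: [-0.1, 0.8, 0.0]
opening: 0.243
gripper_force: 43.7
```

```bash
python3 k.py s5.png | grep -v "^0.2"; python3 -c "
from w import *
c=eyes.capture('top');a=cv2.resize(c['frame'][150:270,210:310],None,fx=4.8,fy=4.8)[:,:,::-1]
b=cv2.imread('pics/s5.png');b=cv2.resize(b,(300,576)) if 0 else b[:576,:320];cv2.imwrite('pics/v5.png',cv2.hconcat([a[:576],b]))"
```

```text
[0.5962 0.1493 0.2058] [2.1711 2.2699 0.0009] [-0.0822  0.776   0.048 ] 0.243078997204051 43.70629906654358
0.12 14 [0.5949 0.1303 0.1219] [0.5999 0.1687 0.1259]
0.126 18 [0.5952 0.1293 0.1264] [0.6167 0.1681 0.1319]
0.132 33 [0.5965 0.1311 0.132 ] [0.6178 0.1676 0.1378]
0.138 40 [0.5783 0.131  0.1383] [0.6163 0.1685 0.1439]
0.144 45 [0.5777 0.1301 0.144 ] [0.616  0.1688 0.1499]
0.15 37 [0.5774 0.1298 0.1501] [0.6166 0.1682 0.156 ]
0.156 32 [0.578  0.1357 0.156 ] [0.6156 0.1594 0.1619]
0.162 40 [0.5826 0.1345 0.1621] [0.6129 0.1598 0.168 ]
0.168 32 [0.5941 0.1342 0.1682] [0.6114 0.1597 0.1738]
0.174 36 [0.5884 0.1334 0.174 ] [0.6074 0.1605 0.1794]
0.18 24 [0.5903 0.1352 0.1801] [0.6058 0.1586 0.1859]
0.186 26 [0.5888 0.1352 0.186 ] [0.6061 0.1583 0.1916]
0.192 25 [0.587  0.1353 0.1921] [0.6086 0.1583 0.1979]
0.198 17 [0.5884 0.1348 0.1983] [0.6101 0.1586 0.2029]
edge [0.5774 0.0833 0.143 ] [0.616  0.2128 0.1569] [0.5982 0.1407 0.1481]
```

View pics/v5.png

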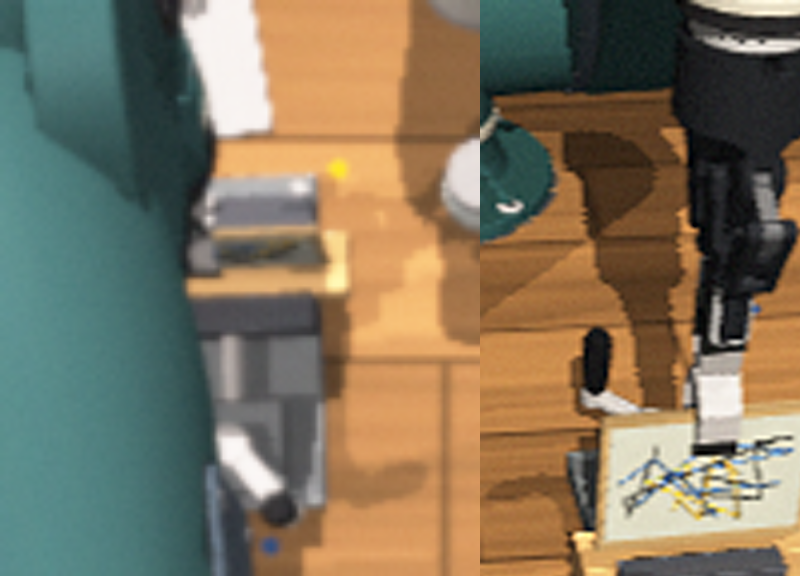

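```bash
python3 -c "
from h import *
print(r.close_job())"
```

```text
the job is handed in; nothing more can be done
None
```

I handed the job in with the vise gripping the panel's foot, the crank released, and the clip held wide open about 2 cm down over the panel's top edge. The last camera and force readings showed the clip centred and not touching the panel, and I moved nothing else on the bench; the hand-in returned no verdict.

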